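# Uncover and start the boil controller

### The arm

A 6-joint arm with a two-finger parallel gripper is mounted at the origin on the work surface. World frame = base frame: x ahead of the robot, y to its left, z up, the work surface at z = 0. Lengths are in m, angles in rad, forces in N, time in s.
With the tool pointing down it reaches from about 0.35 to 0.925 m from the base axis. Payload 6.4 kg.
Tool frame: the origin (TCP) lies midway between the tips of the shut fingers; the grasp point (between the pads) lies 19 mm behind it; z points along the fingers, y is the line along which they close (so a half turn about z gives the same grasp; the last joint's range is limited). The gripper opens to 85 mm and grips with 20 to 120 N. Pads are 22 mm wide; open, the fingers measure 114 mm over their backs; the gripper's body (76 mm by 85 mm) begins 54 mm behind the grasp point. The pads swing forward as they close: fully open they stand 13 mm farther back than shut.
Start: joints at [-1.327, 0.245, 1.558, -0, 1.339, -0.174], TCP at [0.264, -0.594, 0.231] pointing down, gripper open.
Joint ranges: [-3.13, 3.13], [-1.02, 2.26], [0.13, 2.54], [-0.95, 4.09], [0.21, 2.88], [-2.74, 2.74]. Speed limits (rad/s): [2.57, 2.57, 3.14, 3.14, 3.14, 3.14].

### API

Orientations are given as [roll, pitch, yaw] about the fixed x, y, z axes, in that order (R = Rz(yaw) Ry(pitch) Rx(roll)).
In Python, from cell import bot, snapshot, workorder gives the robot as it stands. The module is installed in compiled form; this text tells all that it offers.
- The arm moves only by the shell command python3 -m jog 'ROWS' [FORCE]. ROWS is JSON, a list of rows, each a list of 5 numbers: the finger opening in m, from 0 to 0.0854, then the shift along the tool's x, y, z in m, then the turn about the tool's z in rad. A call has 1 to 10 rows; each row is the pose to reach, as a shift and turn from the pose commanded when the call began, along the tool's axes at that moment; what a row does not reach only later rows make up. A row lasts 1/12 s, in which the tool goes at most 41.7 mm and 7.16 degrees, less where a joint would pass 70% of its speed; a pose out of reach is approached as far as the arm can. A call with a gripper value outside its range is refused whole. The fingers move at their own pace and stop on an object; FORCE is the grip in N (left out, the last holds). Time passes only in rows, so rows that repeat a pose let the fingers close. It gives the time, the measured TCP pose, the force, the opening and the grip force at its end, in the units of the state.
- bot.state(): the state, without advancing time (a new reading comes with each control period).
- snapshot(name): name is "scene" or "top" or "wrist"; returns a dict with "pixels" (420x560x3 uint8, blue, green, red), "mtx" (3x3 intrinsics, pixels), "R" (3x3) and "t" (3): a world point X has camera coordinates R X + t; the wrist camera has in their place "tool_from_camera" (4x4, takes a point from camera to tool coordinates, whose origin is the TCP and whose axes are the flange's). Camera axes: x right, y down, z forward; pixel columns grow to the right and rows downward; lengths in m; the calibration is good to about 2 mm. A picture is of the moment at which its call begins: read the wrist's pose just before it. There is no depth.
- workorder.hand_in(): hands the job in; it is judged then, once.
The state is a dict: "time_s": time; "joints": joint angles; "dq": joint speeds; "effort": joint torques, N m; "tool_pos": TCP position; "tcp_rot": TCP orientation; "force": force on the tool from outside, world axes, zero at the start; "torque": the same for the moment, N m; "opening": finger opening in m; "grasp_force": force on a finger pad.
Only numpy, scipy, OpenCV 4.12 (cv2) and the standard library are available. Lean on these libraries where they do the work, as an engineer would, in place of code of your own. Each camera call takes 0.05 s, during which the arm holds its last target. There are 200 camera calls.

### The job

Get the small brew kettle boiling, which is only done with its lid off: take the lid off the kettle and set it down gently, flat, right way up and centred on the round blue mat, and swivel the cover on the grey controller about a quarter turn aside, well clear of the green start button. Only once both are done, press the start button all the way down and let go of it, leaving the cover open, the lid on the mat and the bottle, cup and tub where they stand.

Things in the scene. Friction and masses are not known exactly. Their poses are not given: they have to be found in the camera images.
- kettle: Open-topped round steel kettle, 182 mm outside diameter, 4 mm wall, standing on a round black electric ring 200 mm across; all one fixed piece, it does not move. Origin on the bench at the centre of the ring; z up. The kettle rim is 160 mm above the bench. Two dark loop handles stick out to 123 mm from the centre along its own +x and -x, 120 to 135 mm above the bench.
- lid: Loose round metal lid, about 0.25 kg (hidden spread 0.18 to 0.35 kg), lying on the kettle rim at the start. Disc 190 mm diameter and 4 mm thick, with a 166 mm diameter, 8 mm deep locating step under it that sits inside the 174 mm mouth with 4 mm play all round. Origin at the centre of the underside of the step; z up through the knob. The disc's top is 12 mm above the origin. On the kettle the origin is 152 mm above the bench; lying on the mat it is 6 mm above the bench.
- lid_knob (a point): Centre of the lid's round black knob, 41 mm above the lid's origin. Knob 34 mm diameter, 22 mm tall (30 to 52 mm above the lid's origin), on an 18 mm diameter stem.
- mat: Flat round blue mat with a cork edge, 224 mm diameter, 6 mm thick, fixed to the bench; origin at the centre of its underside, on the bench.
- panel: Grey boil controller, a fixed box 160 mm (its x) by 240 mm (its y) by 50 mm high with a green display, lamps, a green start button and a metal swivel cover on top. Origin at the centre of its underside, on the bench; z up. The start button lies 55 mm from the box centre along its -y, the cover's pivot 15 mm along its +y.
- start_top (a point): Centre of the top of the round green start button, 44 mm diameter, 62 mm above the bench when up, in a black bezel with a yellow disc around it, under the cover's round end while that is closed. Presses straight down.
- start (a joint): Travel of the start button in m: 0 up, 0.006 fully down. Sprung: 1.5 N to start it, 5 N fully down; it comes back up when let go. It counts as pressed beyond 0.0045.
- cover (a joint): Angle in rad of the flat metal cover about its vertical pivot screw: 0 covers the button squarely (starts between 0 and 0.2), grows as it swivels counter-clockwise seen from above (its round end goes from the panel's -y side towards the panel's +x side, which is the side away from the robot), end stop at 1.7. Friction holds it where it is left: about 1.5 N at its knob moves it. The button is wholly uncovered beyond about 0.9 rad.
- cover_pivot (a point): Axis of the cover's pivot screw (brass head), at the height of the cover's top face, 68 mm above the bench. The cover is a 4 mm plate, 64 to 68 mm above the bench: a 32 mm wide arm ending in a 72 mm disc whose centre is 70 mm from the pivot.
- cover_knob (a point): Middle of the upright red knob on the cover, a plain round post 16 mm diameter and 34 mm tall (68 to 102 mm above the bench), this point 85 mm above the bench and 90 mm from the pivot axis. It travels with the cover on a level arc about the pivot.
- bottle: Bystander: amber bottle, 56 mm diameter, 150 mm tall, black cap. Origin at the centre of its underside.
- cup: Bystander: white measuring cup, 80 mm diameter, 85 mm tall. Origin at the centre of its underside.
- tub: Bystander: white tub with a blue lid, 94 mm diameter, 72 mm tall. Origin at the centre of its underside.
There are look-alikes about, which are no part of the job. There is more than one size of the lid; the one meant has the size given above.

How it is judged:
On the way, in this order (a step that is already met when the one before it is completed fails the run):
1. the lid lies released on the mat and the cover is swivelled clear of the button (in either order) (horizontal distance between lid and mat below 0.035 m and z of lid in the frame of mat below 0.01 m and angle between lid's own z axis and vertical below 0.06 rad and linear speed of lid below 0.02 m/s and contact force between the fingers and lid below 0.2 N and value of joint cover above 1.05 rad), for 0.2 s.
2. the start button is pressed down (value of joint start above 0.0045 m), for 0.05 s.
At the end, for the whole second after the job is handed in: The lid lies flat (within 0.06 rad), right way up, at rest and released on the mat, its centre within 35 mm of the mat's centre; the cover stands open beyond 1.05 rad; the start button has been pressed beyond 4.5 mm after both and is up again (all of step 1 and value of joint start below 0.0015 m); the robot touches nothing.
It fails at once if the start button is pressed (beyond 3 mm) before the lid lies on the mat and the cover is open (value of joint start above 0.003 m and not (horizontal distance between lid and mat below 0.035 m and z of lid in the frame of mat below 0.01 m and angle between lid's own z axis and vertical below 0.06 rad and value of joint cover above 0.9 rad)).
It fails at once if the lid is dropped: it moves faster than 0.5 m/s out of the fingers (linear speed of lid above 0.5 m/s and contact force between the fingers and lid below 0.1 N).
It fails at once if the bottle is moved more than 30 mm or tipped over (distance of bottle from where it was at the start of the episode above 0.03 m or angle between bottle's own z axis and vertical above 0.4 rad).
It fails at once if the cup is moved more than 30 mm or tipped over (distance of cup from where it was at the start of the episode above 0.03 m or angle between cup's own z axis and vertical above 0.4 rad).
It fails at once if the tub is moved more than 30 mm or tipped over (distance of tub from where it was at the start of the episode above 0.03 m or angle between tub's own z axis and vertical above 0.4 rad).
It also fails if it takes over 61 s, if anything falls off the work surface, if the arm or the gripper's body presses on something with over 40 N, if the wrist force passes 120 N, or if a joint passes its speed limit or range.

## Working session

There is one attempt and no reset: what is moved stays moved. The work goes in short steps, Python scripts to look and compute and a shell command to move; the robot and the scene stay as the last step left them, time stands still between calls to the robot, and variables do not carry over. Pictures are saved under pics/ and viewed, at most 10 in all, crops included, and the job is handed in when it is done.

```bash
mkdir -p pics
python3 - <<'E'
from cell import bot,snapshot
import cv2,numpy as np
for n in("scene","top"):
    s=snapshot(n);cv2.imwrite(f"pics/{n}.png",s["pixels"]);np.savez(f"{n}.npz",**s)
    print(n,s["mtx"],s["R"],s["t"])
print(bot.state())
E
```

```text
scene [[386.09735627   0.         279.79959044]
 [  0.         386.09735627 210.80627221]
 [  0.           0.           1.        ]] [[ 8.63894831e-01  5.03671730e-01 -7.13745870e-04]
 [ 4.37350647e-01 -7.50842658e-01 -4.94934051e-01]
 [-2.49820201e-01  4.27258812e-01 -8.68930248e-01]] [-0.49300978 -0.07624453  1.26564088]
top [[500.55685135   0.         283.71465385]
 [  0.         500.55685135 205.44624629]
 [  0.           0.           1.        ]] [[ 0.00879983 -0.9999574   0.00278604]
 [-0.98771622 -0.00912672 -0.15599157]
 [ 0.15601035 -0.00137912 -0.98775446]] [0.07644781 0.55016401 1.45775662]
{'time_s': 0.1, 'joints': array([-1.32710482e+00,  2.45774360e-01,  1.55890690e+00,  3.93126684e-07,
        1.33870367e+00, -1.74121182e-01]), 'dq': array([-0.00026349, -0.00247651, -0.00331002,  0.00023762,  0.00048623,
       -0.00124293]), 'effort': array([-7.03429887e-04, -4.30673182e+01, -3.27128720e+01, -1.82768395e-04,
        2.80278226e-03,  2.71226429e-05]), 'tool_pos': array([ 0.26361368, -0.59358771,  0.2302633 ]), 'tcp_rot': array([-3.13982754e+00, -3.10875561e-04,  4.17812320e-01]), 'force': array([0.09648307, 0.1979758 , 0.13632951]), 'torque': array([-0.03261686,  0.01895833, -0.00531803]), 'grasp_force': 0.0, 'opening': 0.08527510532162404}
```

View pics/top.png

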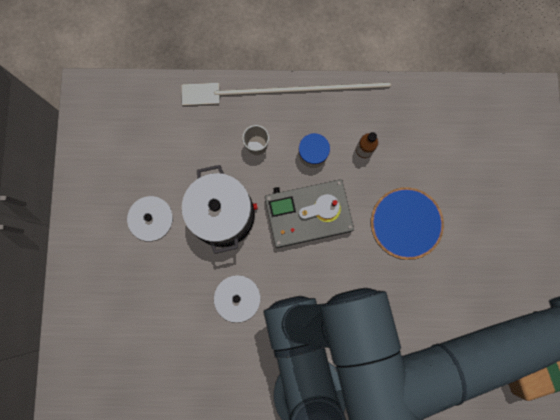

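View pics/scene.png

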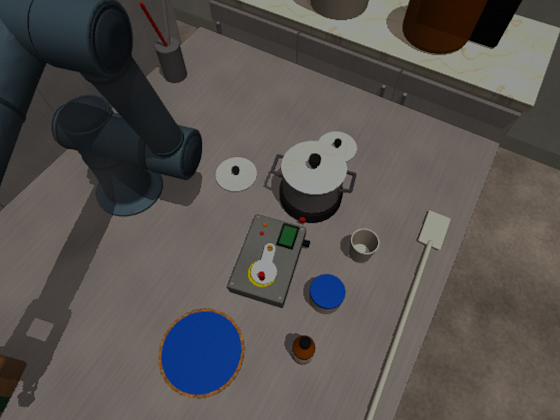

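The top view shows the kettle lid at about (217,208) with its knob at (215,205), the mat at (407,223), the pivot at (305,212), the red cover knob at (334,203), the bottle cap at (372,137), the cup at (256,138) and the tub at (314,150). The scene view agrees: knob (315,160), mat (202,351), cover knob (262,275).

```bash
cat > h.py <<'E'
import numpy as np,cv2
def ray(s,p):
    d=s["R"].T@np.linalg.solve(s["mtx"],[p[0],p[1],1.]);return -s["R"].T@s["t"],d
def plane(s,p,z):
    o,d=ray(s,p);return o+d*(z-o[2])/d[2]
def tri(a,p,b,q):
    o,d=ray(a,p);O,D=ray(b,q);k=np.linalg.lstsq(np.c_[d,-D],O-o,rcond=None)[0]
    return (o+k[0]*d+O+k[1]*D)/2
def blob(im,f,near,r):
    h=cv2.cvtColor(im,cv2.COLOR_BGR2HSV).astype(int);m=f(h[...,0],h[...,1],h[...,2]).astype(np.uint8)
    k=np.zeros_like(m);cv2.circle(k,near,r,1,-1);m*=k
    n,l,st,c=cv2.connectedComponentsWithStats(m)
    i=1+np.argmax(st[1:,4]);return c[i],st[i]
E
python3 - <<'E'
from h import *
np.set_printoptions(precision=4,suppress=True)
T=dict(np.load("top.npz"));S=dict(np.load("scene.npz"))
t,s=T["pixels"],S["pixels"]
F=dict(dark=lambda h,a,v:v<60,blue=lambda h,a,v:(h>100)&(h<130)&(a>150),red=lambda h,a,v:((h<8)|(h>172))&(a>150)&(v>90),white=lambda h,a,v:(v>125)&(a<60),yel=lambda h,a,v:(h>22)&(h<35)&(a>120))
for n,f,pt,rt,ps,rs,z in [("knob","dark",(215,205),11,(315,160),11,.193),("mat","blue",(407,223),45,(202,351),50,.006),
 ("cknob","red",(334,203),8,(262,275),8,.09),("tub","blue",(314,150),20,(327,292),22,.072),("cap","dark",(372,136),8,(305,342),8,.15),
 ("lid","white",(217,208),40,(315,168),38,.164)]:
    a,sa=blob(t,F[f],pt,rt);b,sb=blob(s,F[f],ps,rs)
    print(n,a,sa,b,sb,"tri",tri(T,a,S,b),"top",plane(T,a,z),"scn",plane(S,b,z))
print("pivot",plane(T,(305,212.5),.068),"cup",plane(T,(256,133),.085))
c=[plane(T,p,.05) for p in [(266,196),(345,181),(353,233),(275,247)]];print("panel",c,np.mean(c,0))
E
```

```text
knob [214.0377 204.8679] [209 199  11  12 106] [314.2086 160.3741] [309 154  12  15 139] tri [0.526  0.2698 0.1883] top [0.5256 0.2694 0.193 ] scn [0.5271 0.2661 0.193 ]
mat [407.0291 222.9568] [ 374  191   67   65 3401] [200.8943 352.568 ] [ 162  312   79   82 5109] tri [ 0.5057 -0.2998 -0.006 ] top [ 0.5046 -0.2963  0.006 ] scn [ 0.5083 -0.3008  0.006 ]
cknob [334.4 202.4] [333 201   4   4  15] [261.     273.8261] [259 272   5   5  23] tri [ 0.5513 -0.065   0.0967] top [ 0.5524 -0.0658  0.09  ] scn [ 0.5498 -0.063   0.09  ]
tub [313.8712 148.4649] [299 134  30  30 699] [327.0125 291.105 ] [310 274  35  35 962] tri [ 0.7208 -0.0079  0.0633] top [ 0.7184 -0.0073  0.072 ] scn [ 0.7212 -0.0109  0.072 ]
cap [371.3293 137.5244] [367 133  10  10  82] [304.1218 342.0833] [297 336  15  14 156] tri [ 0.734  -0.1682  0.138 ] top [ 0.7304 -0.1659  0.15  ] scn [ 0.7344 -0.1707  0.15  ]
lid [215.1042 205.7306] [ 177  170   80   71 3790] [315.7573 165.264 ] [ 281  133   71   61 2822] tri [0.5294 0.2716 0.1645] top [0.5278 0.2704 0.164 ] scn [0.5308 0.2735 0.164 ]
pivot [0.5251 0.0186 0.068 ] cup [0.7607 0.166  0.085 ]
panel [array([0.5765, 0.1347, 0.05  ]), array([ 0.6245, -0.1023,  0.05  ]), array([ 0.4677, -0.1244,  0.05  ]), array([0.4242, 0.106 , 0.05  ])] [0.5232 0.0035 0.05  ]
```

Run:
```python
import cv2
t=cv2.imread("pics/top.png")[110:270,170:370];cv2.imwrite("pics/c1.png",cv2.resize(t,None,fx=3.5,fy=3.5,interpolation=2))
```

```text
(no output)
```

View pics/c1.png

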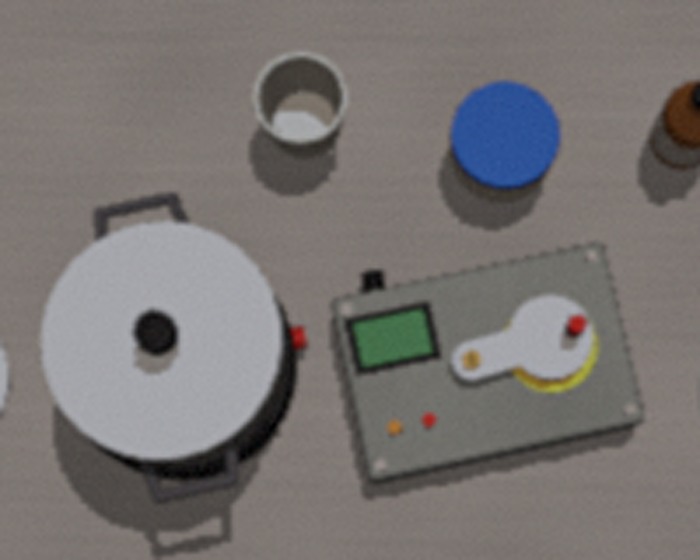

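Lid centre is about (0.528,0.270), the mat (0.506,-0.299) and the cover knob (0.551,-0.065). The panel yaw is about 0.2, which puts the pivot at (0.52,0.018) and the button at (0.534,-0.05). I'll do the cover first, starting with a move above its knob.

```bash
cat > d.py <<'E'
import sys,numpy as np
from cell import bot
def delta(x,y,z,yaw):
    s=bot.state();p=s["tool_pos"];w=s["tcp_rot"][2];c,q=np.cos(w),np.sin(w)
    d=np.array([x,y,z])-p
    return np.round([d[0]*c+d[1]*q,d[0]*q-d[1]*c,-d[2],(w-yaw+np.pi)%(2*np.pi)-np.pi],4)
if __name__=="__main__":
    for a in sys.argv[1:]: print(delta(*map(float,a.split(','))))
E
R='[0.04,0.477,-0.367,0,1.3]'; python3 -m jog '[[0.04,0.477,-0.367,0,1.3],[0.04,0.477,-0.367,0,1.3],[0.04,0.477,-0.367,0,1.3],[0.04,0.477,-0.367,0,1.3],[0.04,0.477,-0.367,0,1.3],[0.04,0.477,-0.367,0,1.3],[0.04,0.477,-0.367,0,1.3],[0.04,0.477,-0.367,0,1.3],[0.04,0.477,-0.367,0,1.3],[0.04,0.477,-0.367,0,1.3]]'; python3 d.py .551,-.065,.23,-.9
```

```text
time_s: 0.93
tool_pos: [0.4545, -0.2422, 0.231]
tcp_rot: [3.142, 0.0, -0.783]
force: [0.1, -0.7, -0.3]
opening: 0.0401
grasp_force: 0.0
[-0.0566 -0.1937  0.001   0.1175]
```

```bash
python3 -m jog '[[0.04,-0.057,-0.194,0.03,0.117],[0.04,-0.057,-0.194,0.03,0.117],[0.04,-0.057,-0.194,0.03,0.117],[0.04,-0.057,-0.194,0.03,0.117],[0.04,-0.057,-0.194,0.03,0.117],[0.04,-0.057,-0.194,0.03,0.117],[0.04,-0.057,-0.194,0.03,0.117]]'
python3 - <<'E'
from cell import bot,snapshot
import numpy as np,cv2
st=bot.state();s=snapshot("wrist");np.savez("w1.npz",**s,p=st["tool_pos"],r=st["tcp_rot"]);cv2.imwrite("pics/w1.png",s["pixels"])
print(st["tool_pos"],st["tcp_rot"],s["tool_from_camera"],s["mtx"])
E
```

```text
time_s: 1.52
tool_pos: [0.5495, -0.0639, 0.2003]
tcp_rot: [3.14, 0.002, -0.89]
force: [0.1, 0.4, -0.1]
opening: 0.0398
grasp_force: 0.0
[ 0.54947497 -0.0639238   0.20027344] [ 3.14034015e+00  1.55424339e-03 -8.89970737e-01] [[-6.29268521e-04 -9.44632337e-01 -3.28130085e-01  8.40720703e-02]
 [ 9.99999186e-01 -9.58541141e-04  8.41742230e-04 -2.05678517e-04]
 [-1.10966312e-03 -3.28129288e-01  9.44632171e-01 -1.43248042e-01]
 [ 0.00000000e+00  0.00000000e+00  0.00000000e+00  1.00000000e+00]] [[317.27311363   0.         279.12447635]
 [  0.         317.27311363 210.89418648]
 [  0.           0.           1.        ]]
```

View pics/w1.png

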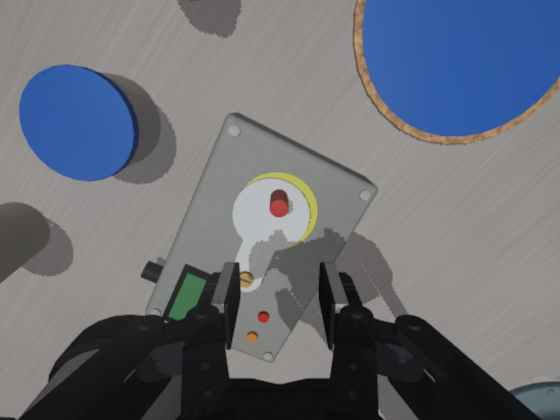

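The wrist view shows the red post at (279,203), with its top face at about (279,210). The pivot screw is at (247,279) and the yellow disc is around (285,207). I'll cast these to world coordinates.

```bash
cat >> h.py <<'E'
from scipy.spatial.transform import Rotation as Ro
def wr(s):
    A=np.eye(4);A[:3,:3]=Ro.from_euler("xyz",s["r"]).as_matrix();A[:3,3]=s["p"]
    M=np.linalg.inv(A@s["tool_from_camera"]);return {"R":M[:3,:3],"t":M[:3,3],"mtx":s["mtx"]}
E
python3 - <<'E'
from h import *
s=dict(np.load("w1.npz"));w=wr(s)
K=plane(w,(279,210),.102);B=plane(w,(279,192),.068);P=plane(w,(246.5,279.5),.069)
h=cv2.cvtColor(s["pixels"],cv2.COLOR_BGR2HSV)
print(K,B,P)
c=[plane(w,p,.05) for p in [(234,130),(365,195),(267,356),(153,313)]];C=np.mean(c,0);print(c,C)
E
python3 d.py .551,-.065,.08,-.89
```

```text
[ 0.54994441 -0.06455557  0.102     ] [ 0.55328247 -0.06879061  0.068     ] [0.52195002 0.02114643 0.069     ]
[array([ 0.61788979, -0.0843905 ,  0.05      ]), array([ 0.48371894, -0.11457131,  0.05      ]), array([0.4362104 , 0.09814331, 0.05      ]), array([0.57105046, 0.13002601, 0.05      ])] [0.5272174  0.00730188 0.05      ]
[ 0.0008 -0.0015  0.1207 -0.0022]
```

```bash
python3 -m jog '[[0.04,0.002,0.001,0.03,0],[0.04,0.002,0.001,0.06,0],[0.04,0.002,0.001,0.09,0],[0.04,0.002,0.001,0.11,0],[0.04,0.002,0.001,0.124,0],[0.04,0.002,0.001,0.124,0],[0.005,0.002,0.001,0.124,0],[0.005,0.002,0.001,0.124,0],[0.005,0.002,0.001,0.124,0],[0.005,0.002,0.001,0.124,0]]' 20
python3 - <<'E'
from d import *
P=np.array([.522,.021]);K=np.array([.551,-.066])
s=bot.state();a0=np.arctan2(*(K-P)[::-1]);K=s["tool_pos"][:2]
a0=np.arctan2(*(K-P)[::-1]);r=np.hypot(*(K-P));print(a0,r,a0+1.3728-0)
for a in np.arange(0.14,1.31,.145): print(delta(*(P+r*np.array([np.cos(a0+a),np.sin(a0+a)])),s["tool_pos"][2],s["tcp_rot"][2]+a*.5))
E
```

```text
time_s: 2.4
tool_pos: [0.5509, -0.069, 0.0788]
tcp_rot: [-3.141, -0.003, -0.894]
force: [0.2, -2.7, 1.5]
opening: 0.0152
grasp_force: 22.0
-1.260365001638358 0.09455582024538046 0.11243499836164195
[ 0.0039 -0.0127 -0.     -0.07  ]
[ 0.006  -0.0262 -0.     -0.1425]
[ 0.0061 -0.0399 -0.     -0.215 ]
[ 0.0042 -0.0535 -0.     -0.2875]
[ 0.0004 -0.0666 -0.     -0.36  ]
[-0.0052 -0.0791 -0.     -0.4325]
[-0.0126 -0.0906 -0.     -0.505 ]
[-0.0216 -0.1009 -0.     -0.5775]
[-0.032  -0.1099 -0.     -0.65  ]
```

```bash
python3 -m jog '[[0.005,0.004,-0.013,0,-0.07],[0.005,0.006,-0.026,0,-0.14],[0.005,0.006,-0.040,0,-0.215],[0.005,0.004,-0.0535,0,-0.29],[0.005,0.000,-0.0665,0,-0.36],[0.005,-0.005,-0.079,0,-0.43],[0.005,-0.0125,-0.0905,0,-0.505],[0.005,-0.0215,-0.101,0,-0.58],[0.005,-0.032,-0.11,0,-0.65],[0.005,-0.032,-0.11,0,-0.65]]'
python3 -m jog '[[0.04,0,0,0,0],[0.04,0,0,0,0],[0.04,0,0,0,0],[0.04,0,0,-0.05,0],[0.04,0,0,-0.09,0],[0.04,0,0,-0.13,0],[0.04,0,0,-0.17,0],[0.04,0,0,-0.17,0]]'; python3 d.py .527,.270,.25,.2
python3 - <<'E'
from h import *
from cell import snapshot
T=snapshot("top");cv2.imwrite("pics/t2.png",cv2.resize(T["pixels"][110:270,170:370],None,fx=3.5,fy=3.5))
E
```

```text
time_s: 3.23
tool_pos: [0.6173, 0.027, 0.0789]
tcp_rot: [-3.141, -0.004, -0.24]
force: [2.5, -0.4, 0.1]
opening: 0.0151
grasp_force: 21.9
time_s: 3.9
tool_pos: [0.6197, 0.0246, 0.2577]
tcp_rot: [-3.14, -0.016, -0.245]
force: [1.2, -0.5, 2.3]
opening: 0.04
grasp_force: 0.0
[-0.1496 -0.2155  0.0077 -0.4454]
```

View pics/t2.png

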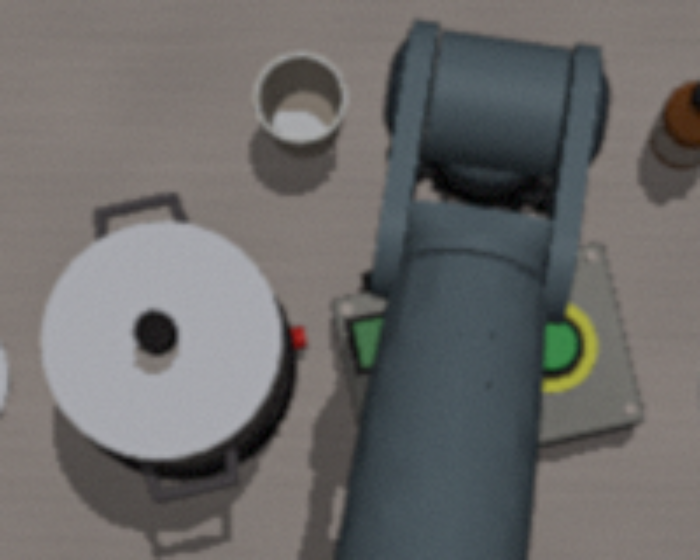

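The picture shows the green button exposed at about (560,347) in the crop, so the cover has swung aside. Next is the lid.

```bash
python3 -m jog '[[0.065,-0.15,-0.2155,0,-0.445],[0.065,-0.15,-0.2155,0,-0.445],[0.065,-0.15,-0.2155,0,-0.445],[0.065,-0.15,-0.2155,0,-0.445],[0.065,-0.15,-0.2155,0,-0.445],[0.065,-0.15,-0.2155,0,-0.445],[0.065,-0.15,-0.2155,0,-0.445],[0.065,-0.15,-0.2155,0,-0.445],[0.065,-0.15,-0.2155,0,-0.445]]'
python3 - <<'E'
from h import *
from cell import bot,snapshot
st=bot.state();s=snapshot("wrist");cv2.imwrite("pics/w2.png",s["pixels"]);s["p"],s["r"]=st["tool_pos"],st["tcp_rot"];np.savez("w2.npz",**s)
print(st["tool_pos"],st["tcp_rot"])
w=wr(s);X=w["R"]@[.527,.269,.193]+w["t"];u=w["mtx"]@X;u=u/u[2];print(u)
c,b=blob(s["pixels"],lambda h,a,v:v<70,(int(u[0]),int(u[1])),40);print(c,b,plane(w,c,.195))
E
```

```text
time_s: 4.7
tool_pos: [0.5217, 0.2708, 0.2461]
tcp_rot: [3.141, 0.002, 0.202]
force: [0.3, 0.6, 0.6]
opening: 0.0653
grasp_force: 0.0
[0.52171294 0.27078256 0.24605998] [3.14091454e+00 1.94580364e-03 2.01688961e-01]
[284.22917913 226.86075323   1.        ]
[283.55111111 230.19377778] [ 259  203   51   56 2250] [0.52537122 0.26915189 0.195     ]
```

View pics/w2.png

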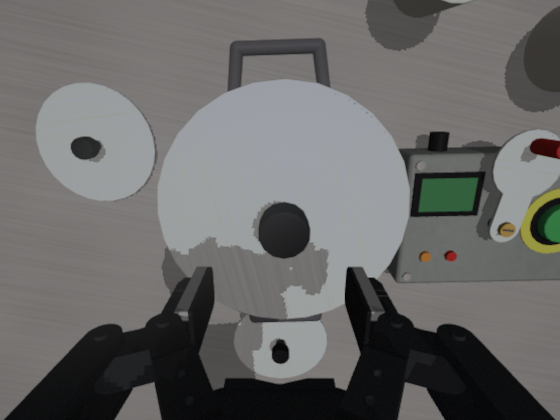

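The knob is at (284,230) in this view, which is (0.5255,0.269) in the world, and the cover's disc at (528,162) lies clear of the button. I'll go down, grip and lift slightly.

```bash
python3 -m jog '[[0.065,0.0035,0.0025,0.025,0],[0.065,0.0035,0.0025,0.05,0],[0.065,0.0035,0.0025,0.065,0],[0.065,0.0035,0.0025,0.073,0],[0.065,0.0035,0.0025,0.073,0],[0.02,0.0035,0.0025,0.073,0],[0.02,0.0035,0.0025,0.073,0],[0.02,0.0035,0.0025,0.073,0],[0.02,0.0035,0.0025,0.073,0],[0.02,0.0035,0.0025,0.073,0]]' 60
python3 -m jog '[[0.02,0,0,0,0],[0.02,0,0,-0.003,0],[0.02,0,0,-0.008,0],[0.02,0,0,-0.015,0],[0.02,0,0,-0.025,0],[0.02,0,0,-0.035,0],[0.02,0,0,-0.045,0],[0.02,0,0,-0.055,0],[0.02,0,0,-0.06,0],[0.02,0,0,-0.06,0]]'
python3 d.py .505,-.299,.235,.2
```

```text
time_s: 5.58
tool_pos: [0.5274, 0.2693, 0.1763]
tcp_rot: [3.141, -0.004, 0.201]
force: [0.6, -2.3, 6.1]
opening: 0.0323
grasp_force: 60.3
time_s: 6.42
tool_pos: [0.5271, 0.2696, 0.2366]
tcp_rot: [-3.141, -0.004, 0.201]
force: [-0.3, 0.3, -1.7]
opening: 0.0321
grasp_force: 59.7
[-0.1352  0.5527  0.0016  0.0011]
```

```bash
python3 -m jog '[[0.02,-0.002,0.008,0,0],[0.02,-0.007,0.028,0,0],[0.02,-0.0135,0.055,0,0],[0.02,-0.02,0.083,0,0],[0.02,-0.027,0.11,0,0],[0.02,-0.034,0.138,0,0],[0.02,-0.04,0.166,0,0],[0.02,-0.047,0.193,0,0],[0.02,-0.054,0.221,0,0],[0.02,-0.061,0.249,0,0]]'
python3 -m jog '[[0.02,-0.007,0.028,0,0],[0.02,-0.0135,0.056,0,0],[0.02,-0.02,0.084,0,0],[0.02,-0.027,0.112,0,0],[0.02,-0.034,0.14,0,0],[0.02,-0.041,0.168,0,0],[0.02,-0.048,0.196,0,0],[0.02,-0.055,0.224,0,0],[0.02,-0.061,0.248,0,0],[0.02,-0.064,0.26,0,0]]'
python3 d.py .505,-.299,.2366,.2
```

```text
time_s: 7.25
tool_pos: [0.5151, 0.0115, 0.2334]
tcp_rot: [-3.141, 0.002, 0.201]
force: [0.1, -0.4, -3.0]
opening: 0.0322
grasp_force: 59.9
time_s: 8.08
tool_pos: [0.5041, -0.2572, 0.2334]
tcp_rot: [-3.141, 0.001, 0.198]
force: [-1.0, -0.7, -2.2]
opening: 0.0324
grasp_force: 60.0
[-0.0074  0.0412 -0.0032 -0.0015]
```

```bash
python3 -m jog '[[0.02,-0.004,0.02,0,0],[0.02,-0.006,0.036,0,0],[0.02,-0.006,0.041,0.01,0],[0.02,-0.006,0.041,0.035,0],[0.02,-0.006,0.041,0.065,0],[0.02,-0.006,0.041,0.095,0],[0.02,-0.006,0.041,0.12,0],[0.02,-0.006,0.041,0.14,0],[0.02,-0.006,0.041,0.15,0],[0.02,-0.006,0.041,0.15,0]]'
python3 - <<'E'
from h import *
from cell import bot,snapshot
s=snapshot("scene");cv2.imwrite("pics/s3.png",cv2.resize(s["pixels"][240:420,120:360],None,fx=3,fy=3))
E
python3 d.py .506,-.299,.031,.2
```

```text
time_s: 8.92
tool_pos: [0.5059, -0.2936, 0.0807]
tcp_rot: [-3.136, 0.004, 0.202]
force: [-0.3, 0.2, -2.8]
opening: 0.0324
grasp_force: 60.1
[-0.0019  0.004   0.052   0.0016]
```

View pics/s3.png

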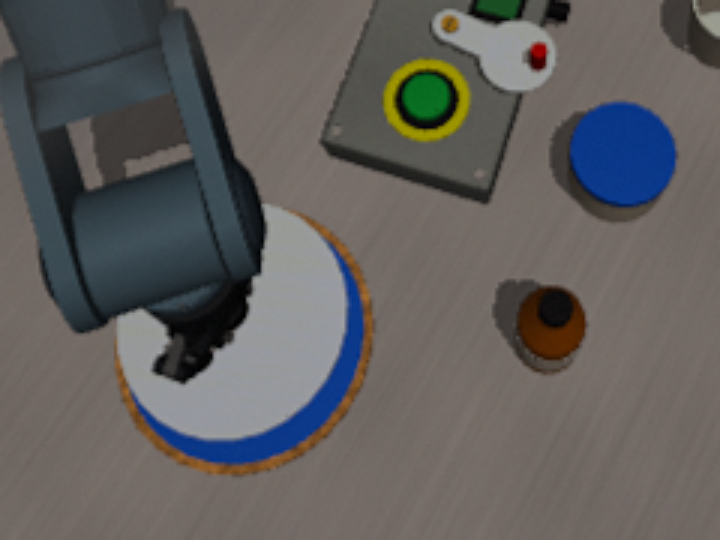

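The lid hangs level over the mat at about (235,320) in the crop, and the button at (427,97) is fully uncovered. I'll lower it gently.

```bash
python3 -m jog '[[0.02,-0.002,0.004,0.012,0],[0.02,-0.002,0.004,0.024,0],[0.02,-0.002,0.004,0.034,0],[0.02,-0.002,0.004,0.04,0],[0.02,-0.002,0.004,0.044,0],[0.02,-0.002,0.004,0.047,0],[0.02,-0.002,0.004,0.049,0],[0.02,-0.002,0.004,0.05,0],[0.02,-0.002,0.004,0.05,0]]'
```

```text
time_s: 9.72
tool_pos: [0.5066, -0.3002, 0.0344]
tcp_rot: [3.141, -0.0, 0.201]
force: [0.3, -0.9, -2.4]
opening: 0.0323
grasp_force: 60.1
```

```bash
python3 -m jog '[[0.02,0,0,0.001,0],[0.02,0,0,0.002,0],[0.02,0,0,0.003,0],[0.02,0,0,0.004,0],[0.02,0,0,0.004,0],[0.02,0,0,0.004,0]]'
```

```text
time_s: 10.22
tool_pos: [0.5066, -0.3001, 0.0304]
tcp_rot: [3.141, -0.0, 0.201]
force: [1.2, -0.0, -1.5]
opening: 0.0324
grasp_force: 60.1
```

```bash
python3 -m jog '[[0.02,0,0,0.0005,0],[0.02,0,0,0.001,0],[0.02,0,0,0.0015,0],[0.02,0,0,0.0015,0],[0.02,0,0,0.0015,0]]'
```

```text
time_s: 10.63
tool_pos: [0.5067, -0.3002, 0.0303]
tcp_rot: [-3.142, 0.0, 0.201]
force: [-4.5, 3.7, 8.4]
opening: 0.0325
grasp_force: 61.0
```

Contact. I'll release and go up.

```bash
python3 -m jog '[[0.04,0,0,-0.001,0],[0.07,0,0,-0.001,0],[0.07,0,0,-0.001,0],[0.07,0,0,-0.001,0],[0.07,0,0,-0.03,0],[0.07,0,0,-0.07,0],[0.07,0,0,-0.11,0],[0.07,0,0,-0.15,0],[0.0,0,0,-0.19,0],[0.0,0,0,-0.19,0]]'
python3 d.py .537,-.047,.18,.2
```

```text
time_s: 11.47
tool_pos: [0.5102, -0.3032, 0.2291]
tcp_rot: [3.128, -0.01, 0.201]
force: [0.4, -0.3, 1.4]
opening: 0.0468
grasp_force: 0.0
[ 0.0775 -0.2457  0.0491  0.0014]
```

```bash
python3 -m jog '[[0,0.0775,-0.246,0.05,0],[0,0.0775,-0.246,0.05,0],[0,0.0775,-0.246,0.05,0],[0,0.0775,-0.246,0.05,0],[0,0.0775,-0.246,0.05,0],[0,0.0775,-0.246,0.05,0],[0,0.0775,-0.246,0.05,0],[0,0.0775,-0.246,0.05,0],[0,0.0775,-0.246,0.05,0]]'
python3 - <<'E'
from h import *
from cell import bot,snapshot
st=bot.state();s=snapshot("wrist");s["p"],s["r"]=st["tool_pos"],st["tcp_rot"];w=wr(s)
c,b=blob(s["pixels"],lambda h,a,v:(h>50)&(h<80)&(a>120)&(v>50),(275,250),70);print("button",c,b,plane(w,c,.062))
T=snapshot("top");F=lambda h,a,v:(v>110)&(a<60)
c,b=blob(T["pixels"],F,(407,223),34);print("lid",c,b,plane(T,c,.018))
c,b=blob(T["pixels"],lambda h,a,v:((h>100)&(h<130)&(a>150))|F(h,a,v)|(v<60),(407,223),38);print("mat",c,b,plane(T,c,.008))
cv2.imwrite("pics/w4.png",np.hstack([s["pixels"][:,80:480],T["pixels"][100:300,280:480].repeat(2,0).repeat(2,1)[:400].copy() if 0 else cv2.resize(T["pixels"][110:320,280:480],(400,420))]))
E
python3 d.py .537,-.047,.07,.2
```

```text
time_s: 12.22
tool_pos: [0.5333, -0.0435, 0.1686]
tcp_rot: [3.141, 0.0, 0.203]
force: [0.2, -0.6, 0.0]
opening: 0.0003
grasp_force: 0.0
button [286.31111111 202.54388889] [ 261  180   52   46 1800] [ 0.5391224  -0.04775852  0.062     ]
lid [409.12291454 222.57814096] [ 378  192   64   62 2937] [ 0.50429468 -0.29965997  0.018     ]
mat [407.45397112 222.95607702] [ 373  190   69   67 3324] [ 0.50433888 -0.29706508  0.008     ]
[ 0.0029  0.0027  0.0992 -0.0002]
```

View pics/w4.png

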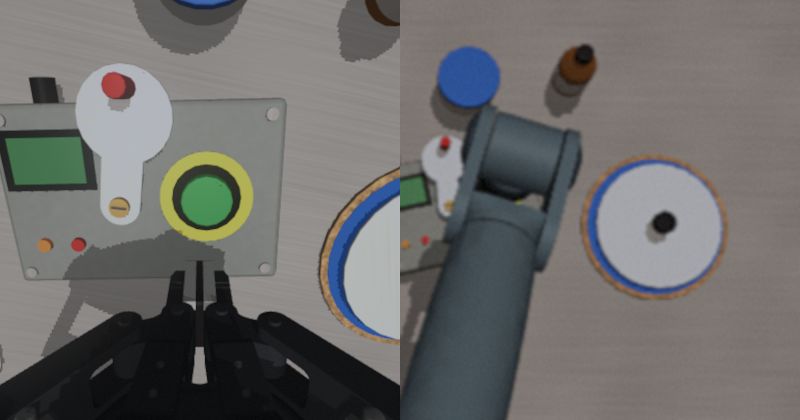

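The lid sits centred on the mat, about 3 mm off, flat and right way up with the knob at (664,222). The cover is open by about a quarter turn, and the button is at (0.539,-0.048). Time to press.

```bash
python3 -m jog '[[0,0.0046,0.0053,0.03,0],[0,0.0046,0.0053,0.06,0],[0,0.0046,0.0053,0.085,0],[0,0.0046,0.0053,0.1,0],[0,0.0046,0.0053,0.104,0],[0,0.0046,0.0053,0.107,0],[0,0.0046,0.0053,0.11,0],[0,0.0046,0.0053,0.112,0],[0,0.0046,0.0053,0.112,0]]'
```

```text
time_s: 13.07
tool_pos: [0.5401, -0.0488, 0.0582]
tcp_rot: [3.14, -0.002, 0.201]
force: [-0.5, -1.9, 4.2]
opening: 0.0001
grasp_force: 1.8
```

```bash
python3 -m jog '[[0,0,0,0.001,0],[0,0,0,0.002,0],[0,0,0,0.003,0],[0,0,0,0.004,0],[0,0,0,0.004,0],[0,0,0,0.004,0]]'
```

```text
time_s: 13.57
tool_pos: [0.5404, -0.0485, 0.0558]
tcp_rot: [3.14, -0.002, 0.202]
force: [-7.0, -2.2, 18.1]
opening: 0.0
grasp_force: 9.2
```

Force reached 18 N at the bottom stop, well past the 5 N needed, so the button is fully down. I'll let go and check.

```bash
python3 -m jog '[[0,0,0,0,0],[0,0,0,-0.02,0],[0,0,0,-0.05,0],[0,0,0,-0.08,0],[0,0,0,-0.11,0],[0,0,0,-0.14,0],[0,0,0,-0.17,0],[0,0,0,-0.17,0],[0,0,0,-0.17,0]]'
python3 - <<'E'
from h import *
from cell import snapshot
s=snapshot("scene");cv2.imwrite("pics/s5.png",cv2.resize(s["pixels"][200:420,120:400],None,fx=2.5,fy=2.5))
E
```

```text
time_s: 14.32
tool_pos: [0.5399, -0.0477, 0.2248]
tcp_rot: [3.14, -0.004, 0.201]
force: [-0.9, 0.1, -1.3]
opening: -0.0
grasp_force: 0.0
```

View pics/s5.png

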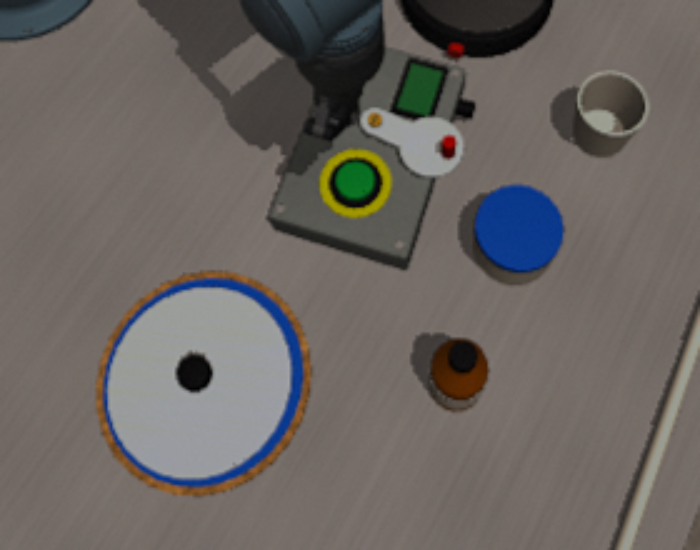

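The lid lies flat on the mat at (200,380), the cover is open at (430,147), the button at (355,182) is free, and the bystanders are in place.

```bash
python3 -c "
from cell import workorder
print(workorder.hand_in())"
```

```text
the job is handed in; nothing more can be done
None
```

The job is handed in, with no verdict returned: the lid is flat on the mat about 3 mm off centre, the cover stands about a quarter turn open, the start button was pressed to its stop (18 N) and released, and the bottle, cup and tub look unmoved.

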